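Push the ring tray home and flip its latch

ROBOT

A 6-joint arm with a two-finger parallel gripper is mounted at the origin on the work surface. World frame = base frame: x ahead of the robot, y to its left, z up, the work surface at z = 0. Lengths are in m, angles in rad, forces in N, time in s.
With the tool pointing down it reaches from about 0.375 to 0.975 m from the base axis. Payload 3.8 kg.
Tool frame: the origin (TCP) lies where the fingers leave the gripper's body, on its centre line; the fingertips stand 73 mm ahead of it and the grasp point (between the pads) lies 54 mm ahead of it; z points along the fingers, y is the line along which they close (so a half turn about z gives the same grasp; the last joint's range is limited). The gripper opens to 85 mm and grips with 20 to 120 N. Pads are 22 mm wide; open, the fingers measure 114 mm over their backs; the gripper's body (76 mm by 85 mm) begins 54 mm behind the grasp point. The pads swing forward as they close: fully open they stand 13 mm farther back than shut.
Start: joints at [1.148, 0.264, 1.604, -0, 1.274, -0.037], TCP at [0.254, 0.625, 0.304] pointing down, gripper open.
Joint ranges: [-2.63, 2.63], [-0.94, 2.18], [0.31, 2.57], [-1.31, 4.45], [0, 2.66], [-2.55, 2.55]. Speed limits (rad/s): [2.57, 2.57, 3.14, 3.14, 3.14, 3.14].

INTERFACE

Orientations are given as a rotation vector (axis times angle).
In Python, from workcell import read_state, viewer, bot gives the robot as it stands.
- The arm moves only by the tool jog_arm, never from a script. Its argument "increments" is a list that holds one entry, the list of rows, each a list of 7 numbers: the shift along the tool's x, y, z in units of 30 mm (1.0 is 30 mm), then the turn, a rotation vector about the tool's x, y, z in units of 6 degrees (1.0 is 6 degrees), then the opening, from -1 (shut) to 1 (fully open). A call has exactly 5 rows; each row shifts and turns the commanded pose from where the row before left it, along the tool's axes as they then stand; what a row does not reach is not made up. A row lasts 1/12 s, in which the tool goes at most 41.7 mm and 7.16 degrees, less where a joint would pass 70% of its speed; a pose out of reach is approached as far as the arm can. A call is refused whole if a number of a shift passes 1 or a number of a turn 1, either way. A call with a gripper value outside its range is refused whole. The fingers move at their own pace and stop on an object; "force" is the grip in N (left out, the last holds). Time passes only in rows, so rows that do not move let the fingers close, or fill a call up. It gives the time, the measured TCP pose, the force, the opening and the grip force at its end, in the units of the state.
- read_state(): the state, without advancing time (a new reading comes with each control period).
- viewer.read_camera(name): name is "side" or "top" or "wrist"; returns (picture, depth): 400x640x3 uint8, blue, green, red; 400x640 float32, m along the optical axis (not along the pixel's ray), 0 where there is no reading.
- viewer.camera_params(name): a dict with "fx", "fy", "cx", "cy" (pixels), "R" (3x3) and "t" (3): a world point X has camera coordinates R X + t; the wrist camera has in their place "hand_eye" (4x4, takes a point from camera to tool coordinates, whose origin is the TCP and whose axes are the flange's). Camera axes: x right, y down, z forward; pixel columns grow to the right and rows downward; lengths in m; the calibration is good to about 2 mm. A picture is of the moment at which its call begins: read the wrist's pose just before it. camera_params takes no time and is no camera call.
- bot.finish_job(): hands the job in; it is judged then, once.
The state is a dict: "time": time; "q": joint angles; "joint_vel": joint speeds; "joint_torque": joint torques, N m; "tool_pos": TCP position; "tcp_rot": TCP orientation; "wrist_force": force on the tool from outside, world axes, zero at the start; "torque": the same for the moment, N m; "width": opening from 0.0 (shut) to 1.0 (fully open); "grip_force": force on a finger pad.
Only numpy, scipy, OpenCV 4.12 (cv2) and the standard library are available. Lean on these libraries where they do the work, as an engineer would, in place of code of your own. Each camera call takes 0.05 s, during which the arm holds its last target. There are 200 camera calls.

TASK

Push the grey jewellery tray along its dock until it rests fully home against the back stop, and only then push the red-ball latch lever over past its centre so that it snaps down into its locked position in front of the tray. Do it by pushing with the fingertips: the tray must stay flat in the dock and not be lifted, and every other thing on the counter must be left alone where it is. Finish clear of everything.

Things in the scene. Friction and masses are not known exactly. Their poses are not given: they have to be found in the camera images.
- dock: Tray dock fixed to the counter: dark wooden base 190 x 240 x 8 mm (x, y, z), aluminium side rails (inner faces at y = +-92.5 mm, 8 mm thick, tops 30 mm above the counter), open at the front. Origin: centre of the base's underside, on the counter. x points from the front to the back stop, the way the tray is pushed; y to the side that carries the latch; z up. Position and yaw vary.
- back_stop (a point): Middle of the tray-side face of the aluminium back stop, at (95, 0, 22) mm in the dock's frame; the stop is 201 mm wide, its top 36 mm above the counter. The tray is home when its back wall touches this face: its origin is then at x = +35 mm and its front face at x = -25 mm in the dock's frame.
- tray: Loose grey tray, 120 (x) by 180 (y) by 35 mm tall, 4 mm walls, six compartments with rings, 0.3 to 0.6 kg; friction 1 to 5 N. Stands on the dock's base (underside 8 mm, rim 43 mm above the counter) between the rails, 2.5 mm play each side, 30 to 60 mm short of the back stop. Origin: centre of its underside; axes as the dock's. Nothing but the flat base lies before its front wall's middle.
- latch (a joint): Over-centre lever, rad, about the dock's x axis: 0 = open, handle leaning outwards (dock +y) 0.55 rad from upright; 0.55 = upright, dead centre; 1.10 = locked, leaning 0.55 rad inwards (dock -y) over the tray's corner. A spring drives it from the centre to the nearer end, where it stays; pushing it over takes about 2.5 N at the ball, 5 N half-way down the rod.
- latch_finger (a point): Lower end of the lever's stop finger, a 10 mm steel rod that turns with the lever. Open, it hangs 30 mm or more above the tray's rim, 35 mm in from the +y rail. Locked, it stands before the tray's front wall at (-34, 67, 30) mm in the dock's frame, 4 mm clear of a tray that is home. If the tray is not home it lands on the tray and the lever cannot lock.
- latch_pivot (a point): Pivot of the latch lever, at (-34, 112, 62) mm in the dock's frame, between two dark steel cheeks (36 x 20 mm over all in x and y) that rise to 74 mm above the counter, outside the tray's +y side.
- latch_ball (a point): Centre of the red ball (26 mm diameter) on the end of the latch's handle, a straight steel rod 10 mm thick and 90 mm long from the pivot to the ball's centre. At either end of its travel the ball's centre is about 139 mm above the counter and 47 mm to the side of the pivot. The counter outside it (dock +y) is free for 75 mm.
- bangle: Loose brass bangle lying flat, 68 mm outside diameter, 18 mm high, on the counter beside the dock's -y side. Leave alone. Origin: centre of its underside.
- ring_box: Loose blue ring box, 55 x 55 x 36 mm, with a white cushion and a gold ring on top (52 mm high in all), beside the dock's -y side. Leave alone. Origin: centre of its underside.
- loupe: Loose black loupe, 32 mm diameter and 24 mm high, with a steel tab reaching to 48 mm along its x, behind the dock. Leave alone. Origin: centre of the round part's underside.
- polish_jar: Loose amber jar with white cap, 56 mm diameter, 60 mm high, on the counter to the dock's +y side, about 290 mm from the dock's middle. Leave alone. Origin: centre of its underside.
- ring_cone: Loose wooden ring cone, foot 52 mm diameter, 85 mm high, on the counter to the robot's left, nearer the robot than the dock. Leave alone. Origin: centre of its underside.
- screwdriver: Loose screwdriver with yellow handle, 160 mm long, lying on the counter far to the robot's right. Leave alone. Origin: on the counter under its middle; x along it to the tip.
There are look-alikes about, which are no part of the job. Leave any brown or purple look-alike of the tray alone.

How it is judged:
By the outcome, as a careful person would: the job done as asked, in the order asked, and still so for the second after the job is handed in, with the robot touching nothing.
It also fails if it takes over 48 s, if anything falls off the work surface, if the arm or the gripper's body presses on something with over 40 N, if the wrist force passes 120 N, or if a joint passes its speed limit or range.

## Working session

There is one attempt and no reset: what is moved stays moved. The work goes in short steps, Python scripts to look and compute and a tool call to move; the robot and the scene stay as the last step left them, time stands still between calls to the robot, and variables do not carry over. Pictures are saved under pics/ and viewed, at most 10 in all, crops included, and the job is handed in when it is done.

Besides the shell and the picture viewer there is one more tool, called after ">>>" as name(argument=value, ...), one argument or row to a line, values as JSON. jog_arm: Moves the arm, as the interface text tells. Its arguments: {"type":"object","properties":{"increments":{"type":"array","items":{"type":"array","items":{"type":"array","items":{"type":"number"}}}},"force":{"type":"number"}},"required":["increments"]}

```bash
mkdir -p pics; cat > h.py <<'E'
import numpy as np, cv2
from workcell import read_state, viewer, bot
def cast(P,u,v,z):
    """ray of pixel onto world plane z"""
    R=np.array(P["R"]);t=np.array(P["t"]);C=-R.T@t
    d=R.T@np.array([(u-P["cx"])/P["fx"],(v-P["cy"])/P["fy"],1.])
    return C+d*(z-C[2])/d[2]
def cloud(P,D):
    v,u=np.indices(D.shape)
    c=np.stack([(u-P["cx"])/P["fx"]*D,(v-P["cy"])/P["fy"]*D,D],-1)
    return (c-np.array(P["t"]))@np.array(P["R"])
E
python3 - <<'E'
from h import *
for n in("top","side"):
    im,D=viewer.read_camera(n);cv2.imwrite(f"pics/{n}0.png",im);np.save(n+"D.npy",D)
    P=viewer.camera_params(n);print(n,P["fx"],-np.array(P["R"]).T@np.array(P["t"]))
s=read_state();print(s["time"],s["tool_pos"],s["tcp_rot"],s["wrist_force"])
E
```

```text
top 477.6022977568187 [ 0.31906653 -0.03173198  1.38325244]
side 502.5160746567693 [ 0.3831553  -1.36789939  0.87010843]
0.1 [0.2537607  0.62492018 0.3026813 ] [-0.60208624 -3.08285726  0.00312151] [ 0.72789549 -0.4143087   1.15383031]
```

View pics/top0.png

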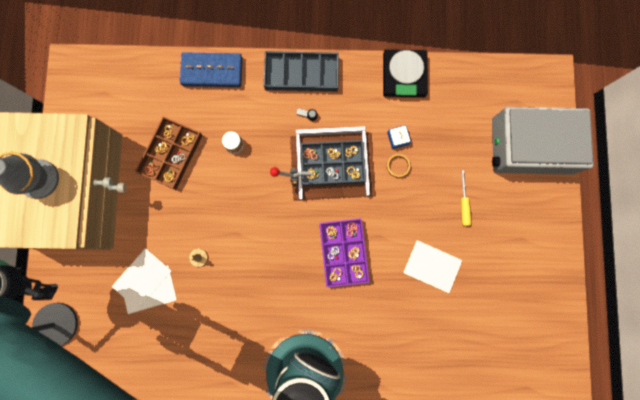

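View pics/side0.png

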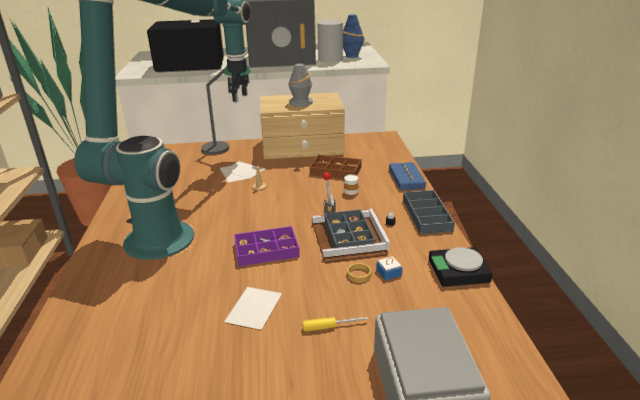

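The top view shows the dock at about (333,162) with its back stop up (world +x). The red ball is at (275,172), and the purple look-alike tray at (345,253) sits in front of the dock. The side view agrees: red ball at (327,176), grey tray at (350,230).

```bash
python3 - <<'E'
from h import *
P=viewer.camera_params("top");Q=viewer.camera_params("side")
im=cv2.imread("pics/top0.png");D=np.load("topD.npy");W=cloud(P,D)
hsv=cv2.cvtColor(im,cv2.COLOR_BGR2HSV)
roi=np.zeros(D.shape,bool);roi[120:205,285:378]=1
m=((hsv[...,1]<60)&(hsv[...,2]>150)&roi).astype(np.uint8)
big=cv2.resize(im[110:210,255:385],None,fx=6,fy=6,interpolation=cv2.INTER_CUBIC);cv2.imwrite("pics/c0.png",big)
# rails: white pixels -> world at z=.03 ; dark tray mask
def red(I,r):
    h=cv2.cvtColor(I,cv2.COLOR_BGR2HSV);k=((h[...,0]<8)|(h[...,0]>172))&(h[...,1]>170)&(h[...,2]>110)
    v,u=np.nonzero(k);s=(u>r[0])&(u<r[1])&(v>r[2])&(v<r[3]);return u[s].mean(),v[s].mean(),s.sum()
a=red(im,(262,290,160,185));b=red(cv2.imread("pics/side0.png"),(315,340,165,190));print(a,b,"ball",cast(P,*a[:2],.139))
# triangulate ball
A=[];B=[]
for p,(u,v,_) in((P,a),(Q,b)):
    R=np.array(p["R"]);t=np.array(p["t"]);x=(u-p["cx"])/p["fx"];y=(v-p["cy"])/p["fy"]
    A+= [R[0]-x*R[2],R[1]-y*R[2]];B+=[x*t[2]-t[0],y*t[2]-t[1]]
print("tri",np.linalg.lstsq(np.array(A),np.array(B),rcond=None)[0])
n,l,st,c=cv2.connectedComponentsWithStats(m);print(st[1:][st[1:,4]>15])
v,u=np.nonzero(m)
X=np.array([cast(P,a,b,.033) for a,b in zip(u,v)])
r=cv2.minAreaRect(X[:,:2].astype(np.float32));print("rect",r,cv2.boxPoints(r))
h=W[...,2];k=roi&(h>.015)&(h<.06);r=cv2.minAreaRect(W[k][:,:2].astype(np.float32));print("depthrect",r)
# purple tray
pm=(hsv[...,0]>125)&(hsv[...,0]<165)&(hsv[...,1]>90);pm[:210]=0
v,u=np.nonzero(pm);X=np.array([cast(P,a,b,.035) for a,b in zip(u,v)]);print("purple",X.min(0),X.max(0))
E
```

```text
(np.float64(274.04347826086956), np.float64(171.31884057971016), np.int64(69)) (np.float64(326.4117647058824), np.float64(175.2941176470588), np.int64(51)) ball [0.54067277 0.08886333 0.139     ]
tri [0.54088423 0.08854275 0.14224565]
[[294 127  76  69 748]
 [326 167  12  12  72]
 [298 176   5  24  70]]
rect ((0.5894730091094971, -0.06236537545919418), (0.2041981816291809, 0.2132243514060974), 4.159402370452881) [[ 0.47991008  0.03656059]
 [ 0.49537557 -0.17610215]
 [ 0.69903594 -0.16129135]
 [ 0.68357044  0.0513714 ]]
depthrect ((0.6052546501159668, -0.05625751614570618), (0.23063017427921295, 0.22289909422397614), 3.7682855129241943)
purple [-0.03904471 -0.85726593  0.035     ] [0.46333907 0.80198957 0.035     ]
```

View pics/c0.png

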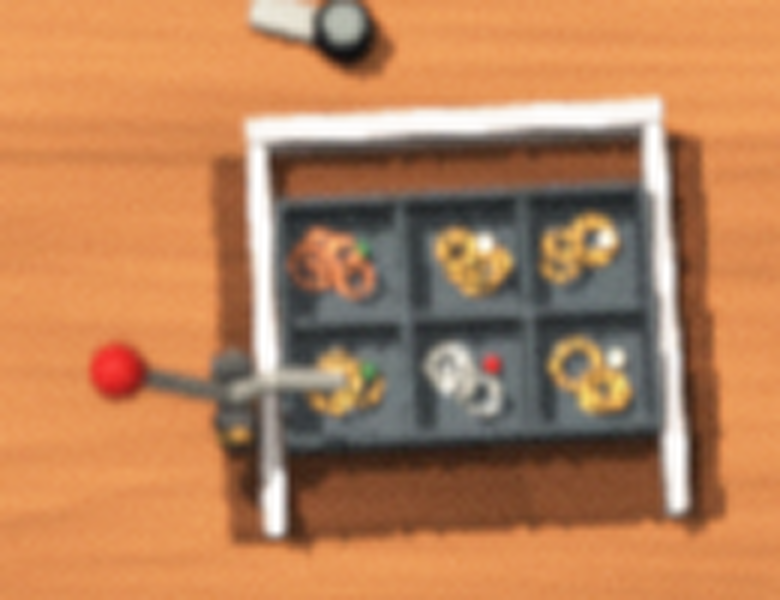

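The crop shows the stop's inner top edge from (272,143) to (645,125) and the base corners at (215,157), (700,140), (233,542) and (722,517). The tray's front rim runs from about (285,443) to (655,430). I'll fit the dock pose from these points.

```bash
cat >> h.py <<'E'
from scipy.spatial.transform import Rotation as Ro
def d2w(d,p): # dock->world
    x,y,a=d;return np.array([x+np.cos(a)*p[0]-np.sin(a)*p[1],y+np.sin(a)*p[0]+np.cos(a)*p[1],p[2]])
def w2d(d,p):
    x,y,a=d;q=np.array(p)-[x,y,0];return np.array([np.cos(a)*q[0]+np.sin(a)*q[1],-np.sin(a)*q[0]+np.cos(a)*q[1],q[2]])
E
python3 - <<'E'
from h import *
from scipy.optimize import least_squares
P=viewer.camera_params("top")
px=lambda u,v:(u/6+255-.42,v/6+110-.42)
O=[((272,143),(.095,.0925,.036)),((645,125),(.095,-.0925,.036)),((215,157),(.095,.12,.008)),((700,140),(.095,-.12,.008)),((233,542),(-.095,.12,.008)),((722,517),(-.095,-.12,.008)),((115,370),(-.034,.159,.139)),((247,125),(.095,.1005,.036)),((660,105),(.095,-.1005,.036))]
f=lambda d:np.concatenate([(cast(P,*px(*u),p[2])-d2w(d,p))[:2] for u,p in O])
s=least_squares(f,[.59,-.06,.05],loss="soft_l1",f_scale=.003);print(s.x,np.round(s.fun.reshape(-1,2)*1000,1))
np.save("dock.npy",s.x);d=s.x
for q in((285,443),(655,430),(280,200),(645,185)):print("tray rim",w2d(d,cast(P,*px(*q),.043)))
for q in((335,255),(345,215),(370,283),(325,287),(358,287),(332,222)):pass
im=cv2.imread("pics/top0.png");h=cv2.cvtColor(im,cv2.COLOR_BGR2HSV)
k=(h[...,0]>125)&(h[...,0]<165)&(h[...,1]>90);k[:210]=0;k[300:]=0;k[:,:310]=0;k[:,380:]=0
v,u=np.nonzero(k);X=np.array([w2d(d,cast(P,a,b,.035)) for a,b in zip(u,v)]);print("purple in dock",X.min(0),X.max(0))
st=read_state();R=Ro.from_rotvec(st["tcp_rot"]).as_matrix();print(R.round(3))
for p in((-.13,0,.164),(-.13,0,.091),(-.036,0,.091),(-.034,.21,.2)):print(p,d2w(d,p),"tool shift/30mm",R.T@(d2w(d,p)-st["tool_pos"])/.03)
E
```

```text
[ 0.5848416  -0.06794843  0.06643036] [[-1.7 -3.1]
 [-1.4  1.6]
 [-0.2 -1.4]
 [-2.6 -0.6]
 [-1.1 -2.7]
 [-0.2  0.5]
 [ 0.5  1.2]
 [ 7.5  1.2]
 [ 8.2  2.4]]
tray rim [-0.05451315  0.0893232   0.043     ]
tray rim [-0.05648407 -0.08598583  0.043     ]
tray rim [0.06312052 0.08672144 0.043     ]
tray rim [ 0.06240009 -0.08829341  0.043     ]
purple in dock [-0.34546361 -0.08321103  0.035     ] [-0.16201043  0.04499944  0.035     ]
[[-0.927  0.376 -0.001]
 [ 0.376  0.927 -0.002]
 [ 0.    -0.002 -1.   ]]
(-0.13, 0, 0.164) [ 0.45512834 -0.07657803  0.164     ] tool shift/30mm [-15.01747733 -19.13002763   4.66033284]
(-0.13, 0, 0.091) [ 0.45512834 -0.07657803  0.091     ] tool shift/30mm [-15.01772032 -19.1250525    7.09366108]
(-0.036, 0, 0.091) [ 0.54892101 -0.07033816  0.091     ] tool shift/30mm [-17.83614664 -17.75602317   7.09058055]
(-0.034, 0.21, 0.2) [0.53697648 0.13933141 0.2       ] tool shift/30mm [-14.83727288 -11.43785166   3.44462107]
```

>>> jog_arm(
  increments=[
    [[-0.8,-0.9,0,0,0,-0.86,-1],[-0.8,-0.9,0,0,0,-0.86,-1],[-0.7,-0.95,0,0,0,-0.86,-1],[-0.6,-1,0,0,0,-0.86,-1],[-0.6,-1,0,0,0,-0.86,-1]],
  ],
)

```text
time: 0.52
tool_pos: [0.3273, 0.4621, 0.3031]
tcp_rot: [0.109, -3.139, 0.002]
wrist_force: [-0.0, 0.1, 1.0]
width: 0.299
grip_force: 0.0
```

```bash
cat > go.py <<'E'
import sys
from h import *
d=np.load("dock.npy");s=read_state();R=Ro.from_rotvec(s["tcp_rot"]).as_matrix()
Rd=Ro.from_euler("z",d[2]).as_matrix()@np.diag([-1,1,-1.])
print("t",round(s["time"],2),"dock tcp",w2d(d,s["tool_pos"]).round(4),"turn/6deg",(Ro.from_matrix(R.T@Rd).as_rotvec(degrees=True)/6).round(2),"F",np.round(Rd@np.array(s["wrist_force"]),1),"w",round(s["width"],2))
if len(sys.argv)>3:
    p=d2w(d,[float(a) for a in sys.argv[1:4]]);print("shift units",(R.T@(p-s["tool_pos"])/.03).round(2))
E
python3 go.py -0.105 -0.003 0.2
```

```text
t 0.52 dock tcp [-0.2218  0.546   0.3031] turn/6deg [-0.01 -0.01  0.03] F [-0.   0.1 -1. ] w 0.3
shift units [ -3.84 -18.31   3.45]
```

>>> jog_arm(
  increments=[
    [[-0.2,-1,0,0,0,0,-1],[-0.2,-1,0,0,0,0,-1],[-0.2,-1,0,0,0,0,-1],[-0.2,-1,0,0,0,0,-1],[-0.2,-1,0,0,0,0,-1]],
  ],
)

```text
time: 0.93
tool_pos: [0.367, 0.3146, 0.3034]
tcp_rot: [0.102, -3.139, 0.001]
wrist_force: [1.3, -0.6, 0.6]
width: 0.001
grip_force: 0.0
```

>>> jog_arm(
  increments=[
    [[-0.2,-1,0,0,0,0,-1],[-0.2,-1,0,0,0,0,-1],[-0.2,-1,0,0,0,0,-1],[-0.2,-1,0,0,0,0,-1],[-0.2,-1,0,0,0,0,-1]],
  ],
)

```text
time: 1.35
tool_pos: [0.4065, 0.167, 0.3035]
tcp_rot: [0.102, -3.14, 0.0]
wrist_force: [0.4, -0.2, -0.8]
width: 0.001
grip_force: 0.0
```

>>> jog_arm(
  increments=[
    [[-0.2,-1,0,0,0,0,-1],[-0.2,-1,0,0,0,0,-1],[-0.2,-1,0,0,0,0,-1],[-0.2,-1,0,0,0,0,-1],[-0.2,-1,0,0,0,0,-1]],
  ],
)

```text
time: 1.77
tool_pos: [0.4461, 0.0192, 0.3036]
tcp_rot: [0.101, -3.14, -0.0]
wrist_force: [0.7, 0.6, -0.4]
width: -0.0
grip_force: 0.0
```

```bash
python3 go.py -0.105 -0.003 0.2
```

```text
t 1.77 dock tcp [-0.1326  0.0962  0.3036] turn/6deg [ 0.   -0.   -0.02] F [-0.8  0.6  0.4] w -0.0
shift units [-0.93 -3.31  3.45]
```

>>> jog_arm(
  increments=[
    [[-0.3,-1,0,0,0,0,-1],[-0.3,-1,0,0,0,0,-1],[-0.3,-1,0,0,0,0,-1],[0,-0.3,0.8,0,0,0,-1],[0,0,0.8,0,0,0,-1]],
  ],
)

```text
time: 2.18
tool_pos: [0.4814, -0.0791, 0.2569]
tcp_rot: [-0.096, 3.136, -0.003]
wrist_force: [-0.1, 0.8, -0.7]
width: 0.002
grip_force: 0.0
```

>>> jog_arm(
  increments=[
    [[0,0,0.8,0,0,0,-1],[0,0,0.8,0,0,0,-1],[0,0,0.3,0,0,0,-1],[0,0,0,0,0,0,-1],[0,0,0,0,0,0,-1]],
  ],
)

```text
time: 2.6
tool_pos: [0.4795, -0.0762, 0.1988]
tcp_rot: [0.101, -3.139, -0.0]
wrist_force: [0.5, -0.3, 1.3]
width: -0.001
grip_force: 0.0
```

```bash
python3 go.py -0.105 -0.003 0.091; python3 - <<'E'
from h import *
im,D=viewer.read_camera("side");cv2.imwrite("pics/s1.png",cv2.resize(im[120:300,220:440],None,fx=3.5,fy=3.3,interpolation=cv2.INTER_CUBIC)[:600,:800])
E
```

```text
t 2.6 dock tcp [-0.1056 -0.0013  0.1988] turn/6deg [ 0.   -0.01 -0.02] F [-0.5 -0.3 -1.3] w -0.0
shift units [-0.03 -0.06  3.59]
```

View pics/s1.png

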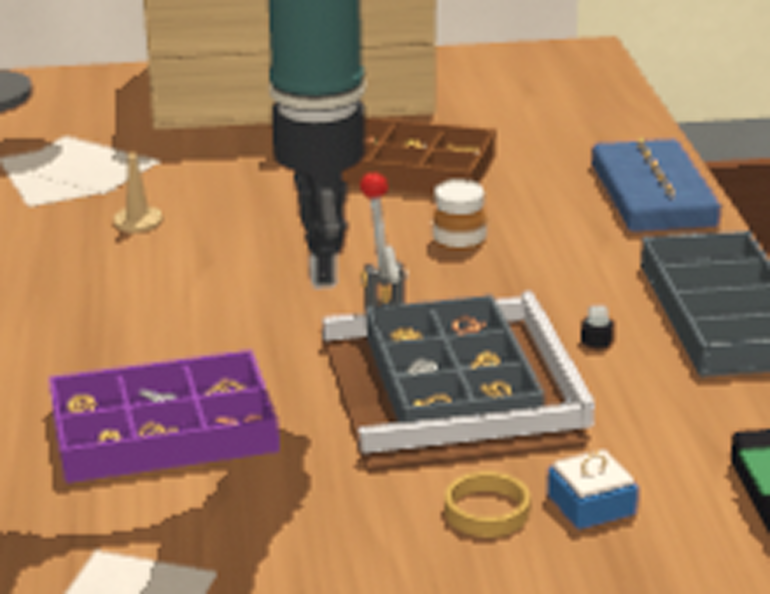

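The closed fingertips at (322,270) hang over the open front of the dock, ahead of the tray and clear of the latch at (380,230) and the purple tray. Next I lower them.

>>> jog_arm(
  increments=[
    [[0,0,0.9,0,0,0,-1],[0,0,0.9,0,0,0,-1],[0,0,0.9,0,0,0,-1],[0,0,0.8,0,0,0,-1],[0,0,0,0,0,0,-1]],
  ],
)

```text
time: 3.07
tool_pos: [0.4777, -0.0758, 0.0914]
tcp_rot: [0.102, -3.135, -0.002]
wrist_force: [-1.6, 1.2, -0.6]
width: -0.003
grip_force: 0.0
```

>>> jog_arm(
  increments=[
    [[-0.2,0,0,0,0,0,-1],[-0.2,0,0,0,0,0,-1],[-0.2,0,0,0,0,0,-1],[-0.2,0,0,0,0,0,-1],[-0.1,0,0,0,0,0,-1]],
  ],
)

```text
time: 3.48
tool_pos: [0.5093, -0.0748, 0.0959]
tcp_rot: [-0.101, 3.136, -0.001]
wrist_force: [0.2, 0.0, -0.0]
width: -0.0
grip_force: 0.0
```

>>> jog_arm(
  increments=[
    [[-0.1,0,0,0,0,0,-1],[-0.1,0,0,0,0,0,-1],[-0.1,0,0,0,0,0,-1],[-0.1,0,0,0,0,0,-1],[-0.1,0,0,0,0,0,-1]],
  ],
)

```text
time: 3.9
tool_pos: [0.5213, -0.0736, 0.0937]
tcp_rot: [0.101, -3.138, -0.0]
wrist_force: [-3.9, -0.6, 3.8]
width: -0.001
grip_force: 2.1
```

```bash
python3 go.py -0.036 -0.003 0.091
```

```text
t 3.9 dock tcp [-0.0638 -0.0014  0.0937] turn/6deg [ 0.   -0.01 -0.02] F [ 3.9 -0.4 -3.8] w -0.0
shift units [-0.93 -0.05  0.09]
```

>>> jog_arm(
  increments=[
    [[-0.1,0,0,0,0,0,-1],[-0.1,0,0,0,0,0,-1],[-0.1,0,0,0,0,0,-1],[-0.1,0,0,0,0,0,-1],[-0.1,0,0,0,0,0,-1]],
  ],
)

```text
time: 4.32
tool_pos: [0.5369, -0.0726, 0.0936]
tcp_rot: [-0.101, 3.14, 0.0]
wrist_force: [-1.4, 0.1, -0.8]
width: 0.002
grip_force: 0.6
```

>>> jog_arm(
  increments=[
    [[-0.06,0,0,0,0,0,-1],[-0.06,0,0,0,0,0,-1],[-0.06,0,0,0,0,0,-1],[-0.06,0,0,0,0,0,-1],[-0.06,0,0,0,0,0,-1]],
  ],
)

```text
time: 4.73
tool_pos: [0.5457, -0.0721, 0.0938]
tcp_rot: [0.101, -3.14, -0.0]
wrist_force: [0.1, 0.2, -0.0]
width: 0.004
grip_force: 0.7
```

```bash
python3 go.py -0.036 -0.003 0.091
```

```text
t 4.73 dock tcp [-0.0393 -0.0015  0.0938] turn/6deg [ 0.   -0.   -0.02] F [-0.1  0.2  0. ] w 0.0
shift units [-0.11 -0.05  0.09]
```

>>> jog_arm(
  increments=[
    [[-0.05,0,0,0,0,0,-1],[-0.04,0,0,0,0,0,-1],[-0.04,0,0,0,0,0,-1],[-0.04,0,0,0,0,0,-1],[-0.04,0,0,0,0,0,-1]],
  ],
)

```text
time: 5.15
tool_pos: [0.5509, -0.0718, 0.0939]
tcp_rot: [0.102, -3.137, 0.0]
wrist_force: [-7.7, -1.1, 6.2]
width: -0.0
grip_force: 4.2
```

>>> jog_arm(
  increments=[
    [[-0.03,0,0,0,0,0,-1],[-0.03,0,0,0,0,0,-1],[-0.03,0,0,0,0,0,-1],[-0.03,0,0,0,0,0,-1],[0,0,0,0,0,0,-1]],
  ],
)

```text
time: 5.57
tool_pos: [0.5514, -0.0717, 0.0935]
tcp_rot: [0.102, -3.13, -0.0]
wrist_force: [-14.9, -2.1, 12.5]
width: 0.001
grip_force: 7.5
```

```bash
python3 go.py -0.036 -0.003 0.091;python3 - <<'E'
from h import *
im,D=viewer.read_camera("side");cv2.imwrite("pics/s2.png",cv2.resize(im[170:270,300:400],None,fx=6,fy=6,interpolation=cv2.INTER_CUBIC))
E
```

```text
t 5.57 dock tcp [-0.0336 -0.0015  0.0935] turn/6deg [ 0.01 -0.1  -0.01] F [ 15.   -1.1 -12.5] w 0.0
shift units [ 0.08 -0.05  0.09]
```

View pics/s2.png

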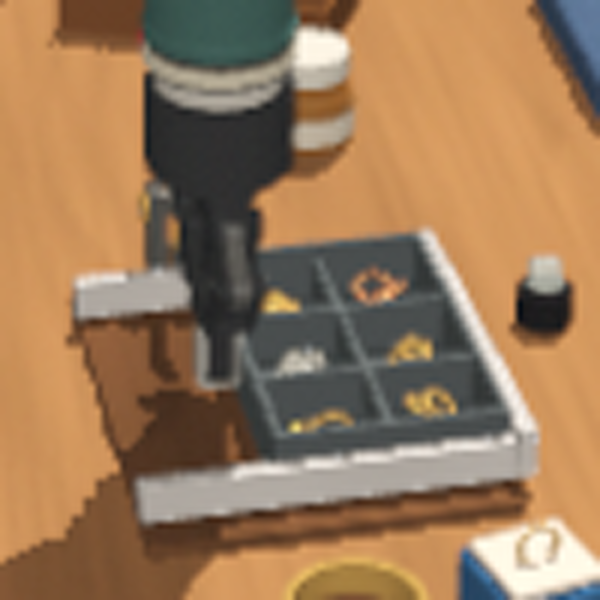

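The tray is against the stop: its back edge at (425,235)–(510,440) meets the aluminium stop with no gap, and the push force rose to 15 N with no further motion. I back off, rise, and move over to the outside of the latch.

>>> jog_arm(
  increments=[
    [[0.2,0,0,0,0,0,-1],[0.4,0,0,0,0,0,-1],[0.6,0,0,0,0,0,-1],[0.8,0,-0.2,0,0,0,-1],[0,0,-1,0,0,0,-1]],
  ],
)

```text
time: 6.03
tool_pos: [0.4874, -0.0741, 0.1242]
tcp_rot: [0.1, -3.125, -0.005]
wrist_force: [-1.1, -0.2, -0.3]
width: -0.0
grip_force: 0.0
```

>>> jog_arm(
  increments=[
    [[0,0,-1,0,0,0,-1],[0,0,-1,0,0,0,-1],[0,0,-1,0,0,0,-1],[0,0,-1,0,0,0,-1],[0,0,-1,0,0,0,-1]],
  ],
)

```text
time: 6.45
tool_pos: [0.4961, -0.0753, 0.2822]
tcp_rot: [-0.101, 3.137, -0.001]
wrist_force: [0.6, 0.0, -0.4]
width: 0.002
grip_force: 0.0
```

>>> jog_arm(
  increments=[
    [[0,0,-1,0,0,0,-1],[0,1,0,0,0,0,-1],[0,1,0,0,0,0,-1],[0,1,0,0,0,0,-1],[0,1,0,0,0,0,-1]],
  ],
)

```text
time: 6.87
tool_pos: [0.4884, 0.0456, 0.3111]
tcp_rot: [-0.1, 3.136, 0.001]
wrist_force: [1.1, 0.0, -0.1]
width: -0.002
grip_force: 0.0
```

```bash
python3 go.py -0.034 0.215 0.2;python3 - <<'E'
from h import *
d=np.load("dock.npy");P=viewer.camera_params("top")
im,D=viewer.read_camera("top");cv2.imwrite("pics/t2.png",cv2.resize(im[100:220,200:390],None,fx=4.2,fy=4.2,interpolation=cv2.INTER_CUBIC)[:600,:800])
h=cv2.cvtColor(im,cv2.COLOR_BGR2HSV);k=((h[...,0]<8)|(h[...,0]>172))&(h[...,1]>170)&(h[...,2]>110)
v,u=np.nonzero(k);s=(u>262)&(u<290)&(v>160)&(v<185);print(s.sum());print("ball",w2d(d,cast(P,u[s].mean(),v[s].mean(),.139)))
E
```

```text
t 6.87 dock tcp [-0.0887  0.1197  0.3111] turn/6deg [ 0.    0.04 -0.03] F [-1.1 -0.1  0.1] w -0.0
shift units [-1.8   3.18  3.71]
0
ball [nan nan nan]<stdin>:5: RuntimeWarning: Mean of empty slice.
  ret = ret.dtype.type(ret / rcount)
```

View pics/t2.png

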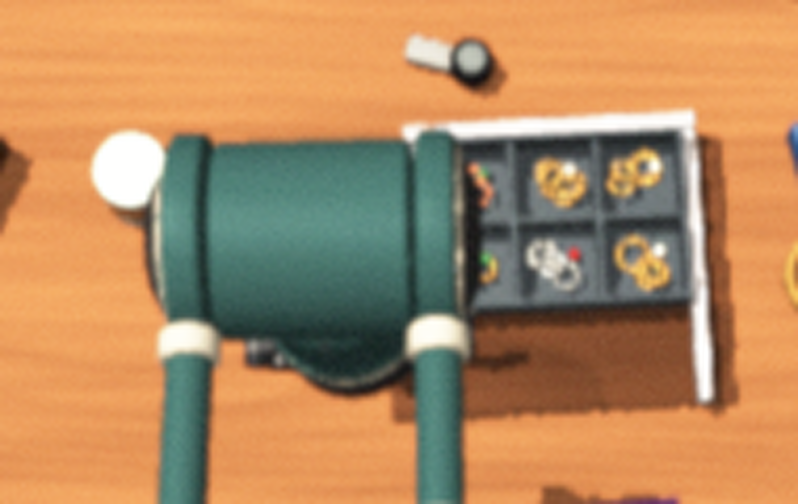

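The tray sits tight against the stop, with its back wall at (500,135)–(690,125), and the arm now hides the latch. I continue to the outside of the ball.

>>> jog_arm(
  increments=[
    [[-0.4,0.9,0,0,0,0,-1],[-0.5,0.9,0,0,0,0,-1],[-0.5,0.9,0,0,0,0,-1],[-0.4,0.7,0,0,0,0,-1],[0,0,0,0,0,0,-1]],
  ],
)

```text
time: 7.33
tool_pos: [0.5373, 0.1534, 0.3105]
tcp_rot: [-0.106, 3.136, 0.004]
wrist_force: [-0.5, -0.0, -0.1]
width: 0.003
grip_force: 0.0
```

>>> jog_arm(
  increments=[
    [[0,0,0.9,0,0,0,-1],[0,0,0.9,0,0,0,-1],[0,0,0.9,0,0,0,-1],[0,0,0.9,0,0,0,-1],[0,0,0.2,0,0,0,-1]],
  ],
)

```text
time: 7.75
tool_pos: [0.5324, 0.1486, 0.1913]
tcp_rot: [0.101, -3.133, 0.002]
wrist_force: [-1.1, -1.1, -0.8]
width: 0.003
grip_force: 0.0
```

```bash
python3 go.py -0.034 0.19 0.195
```

```text
t 7.75 dock tcp [-0.0379  0.2196  0.1913] turn/6deg [-0.01 -0.07 -0.02] F [ 1.2 -1.   0.8] w 0.0
shift units [-0.13 -0.99 -0.12]
```

>>> jog_arm(
  increments=[
    [[-0.1,-0.25,0,0,0,0,-1],[0,-0.25,0,0,0,0,-1],[0,-0.25,0,0,0,0,-1],[0,-0.25,0,0,0,0,-1],[0,-0.25,0,0,0,0,-1]],
  ],
)

```text
time: 8.17
tool_pos: [0.5421, 0.1125, 0.1984]
tcp_rot: [-0.099, 3.136, 0.004]
wrist_force: [-0.6, 9.8, 8.4]
width: -0.001
grip_force: 4.8
```

>>> jog_arm(
  increments=[
    [[0,-0.2,0,0,0,0,-1],[0,-0.2,0,0,0,0,-1],[0,-0.2,0,0,0,0,-1],[0,-0.2,0,0,0,0,-1],[0,-0.2,0,0,0,0,-1]],
  ],
)

```text
time: 8.58
tool_pos: [0.543, 0.0819, 0.1969]
tcp_rot: [-0.101, 3.138, 0.0]
wrist_force: [-0.6, 1.3, 1.1]
width: 0.004
grip_force: 0.8
```

```bash
python3 go.py -0.034 0.125 0.195; python3 - <<'E'
from h import *
im,D=viewer.read_camera("side");cv2.imwrite("pics/s3.png",cv2.resize(im[130:260,270:400],None,fx=4.5,fy=4.5,interpolation=cv2.INTER_CUBIC))
E
```

```text
t 8.58 dock tcp [-0.0318  0.1523  0.1969] turn/6deg [-0.    0.02 -0.02] F [ 0.5  1.3 -1.1] w 0.0
shift units [ 0.07 -0.91  0.06]
```

View pics/s3.png

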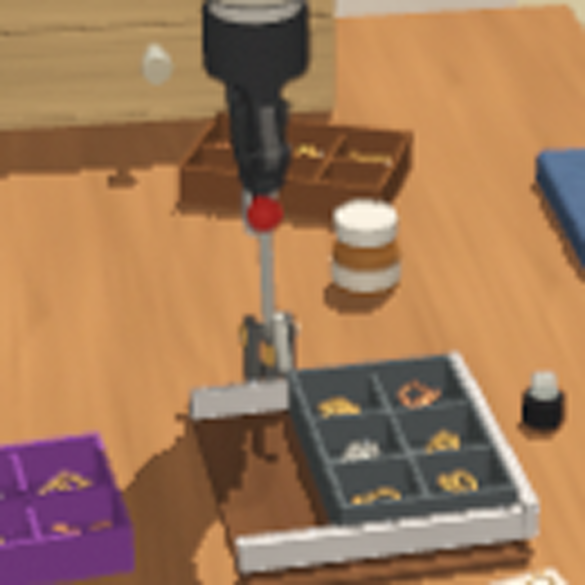

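The red ball at (264,214) is riding on the fingertip, the lever is nearly upright, and the tray is still home. I continue past centre.

>>> jog_arm(
  increments=[
    [[0,-0.2,0,0,0,0,-1],[0,-0.2,0,0,0,0,-1],[0,-0.2,0,0,0,0,-1],[0,-0.2,0,0,0,0,-1],[0,-0.2,0,0,0,0,-1]],
  ],
)

```text
time: 9.05
tool_pos: [0.5441, 0.0518, 0.1954]
tcp_rot: [0.101, -3.139, 0.001]
wrist_force: [-0.3, 0.5, 0.3]
width: -0.001
grip_force: 0.0
```

>>> jog_arm(
  increments=[
    [[0,0.3,0,0,0,0,-1],[0,0.6,0,0,0,0,-1],[0,0.8,0,0,0,0,-1],[0,1,0,0,0,0,-1],[0,0.3,0,0,0,0,-1]],
  ],
)

```text
time: 9.47
tool_pos: [0.5383, 0.1454, 0.1959]
tcp_rot: [0.103, -3.14, -0.003]
wrist_force: [-0.3, -1.0, 0.1]
width: -0.005
grip_force: 0.0
```

```bash
python3 go.py -0.034 0.22 0.31; python3 - <<'E'
from h import *
im,D=viewer.read_camera("side");cv2.imwrite("pics/s4.png",cv2.resize(im[130:260,270:400],None,fx=4.5,fy=4.5,interpolation=cv2.INTER_CUBIC))
E
```

```text
t 9.47 dock tcp [-0.0323  0.216   0.1959] turn/6deg [ 0.02  0.   -0.01] F [ 0.4 -1.  -0.1] w -0.0
shift units [ 0.06  0.14 -3.8 ]
```

View pics/s4.png

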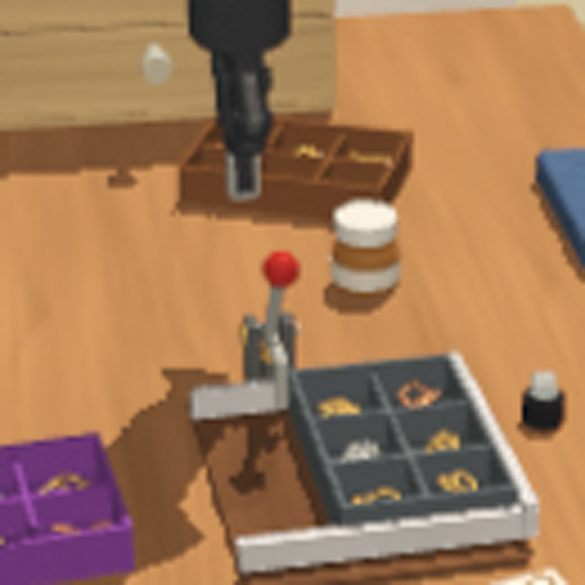

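The ball has swung inwards to (282,268), and the stop finger at (280,380) is down in front of the tray. I retreat upward and outward, then check the ball's position numerically.

>>> jog_arm(
  increments=[
    [[0,0,-1,0,0,0,-1],[0,0,-1,0,0,0,-1],[0,0,-1,0,0,0,-1],[0,0,-1,0,0,0,-1],[0.5,0.8,0,0,0,0,-1]],
  ],
)

```text
time: 9.93
tool_pos: [0.527, 0.1634, 0.3236]
tcp_rot: [-0.096, 3.127, 0.0]
wrist_force: [1.5, -0.1, 0.8]
width: -0.0
grip_force: 0.0
```

>>> jog_arm(
  increments=[
    [[0.5,0.9,0,0,0,0,-1],[0.5,0.9,0,0,0,0,-1],[0.5,0.9,0,0,0,0,-1],[0.5,0.9,0,0,0,0,-1],[0.5,0.9,0,0,0,0,-1]],
  ],
)

```text
time: 10.35
tool_pos: [0.4378, 0.2957, 0.3159]
tcp_rot: [-0.1, 3.14, -0.001]
wrist_force: [-0.6, -0.1, -0.5]
width: -0.003
grip_force: 0.0
```

>>> jog_arm(
  increments=[
    [[0.3,0.9,0,0,0,0,-1],[0.3,0.9,0,0,0,0,-1],[0.3,0.9,0,0,0,0,-1],[0.3,0.5,0,0,0,0,-1],[0,0,0,0,0,0,-1]],
  ],
)

```text
time: 10.77
tool_pos: [0.395, 0.3908, 0.3157]
tcp_rot: [0.106, -3.139, -0.001]
wrist_force: [0.2, 0.3, 0.9]
width: -0.007
grip_force: 0.0
```

```bash
python3 go.py; python3 - <<'E'
from h import *
d=np.load("dock.npy");P=viewer.camera_params("top");Q=viewer.camera_params("side")
A=[];B=[]
for n,p,r in(("top",P,(270,320,155,185)),("side",Q,(318,345,170,200))):
    im,D=viewer.read_camera(n)
    if n=="top":cv2.imwrite("pics/t3.png",cv2.resize(im[105:210,270:380],None,fx=5.5,fy=5.5,interpolation=cv2.INTER_CUBIC))
    h=cv2.cvtColor(im,cv2.COLOR_BGR2HSV);k=(((h[...,0]<8)|(h[...,0]>172))&(h[...,1]>170)&(h[...,2]>110)).astype(np.uint8)
    m=np.zeros_like(k);m[r[2]:r[3],r[0]:r[1]]=1
    c,l,s,ce=cv2.connectedComponentsWithStats(k*m);i=1+s[1:,4].argmax();u,v=ce[i];print(n,u,v,s[i,4])
    R=np.array(p["R"]);t=np.array(p["t"]);x=(u-p["cx"])/p["fx"];y=(v-p["cy"])/p["fy"]
    A+= [R[0]-x*R[2],R[1]-y*R[2]];B+=[x*t[2]-t[0],y*t[2]-t[1]]
print("ball dock",w2d(d,np.linalg.lstsq(np.array(A),np.array(B),rcond=None)[0]))
E
```

```text
t 10.77 dock tcp [-0.159   0.4704  0.3157] turn/6deg [ 0.01 -0.01  0.01] F [-0.2  0.3 -0.9] w -0.01
top 309.5892857142857 169.39285714285714 56
side 332.0217391304348 189.08695652173913 46
ball dock [-0.03269133  0.06529844  0.14025306]
```

View pics/t3.png

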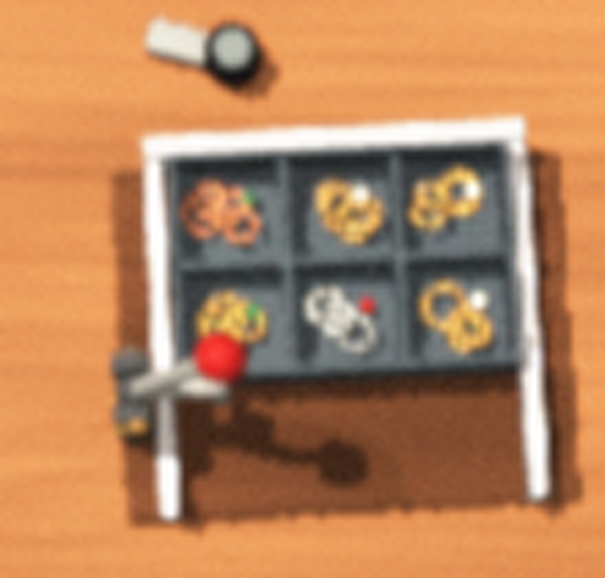

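The ball, at (220,358) in the picture, measures (-33, 65, 140) mm in the dock frame. That matches the locked position of (-34, 65, 139). The tray touches the back stop along its whole width, and the arm is clear.

```bash
python3 -c "
from workcell import bot
print(bot.finish_job())"
```

```text
the job is handed in; nothing more can be done
None
```

The tray was pushed home against the back stop first, the latch was then pushed over and measured in its locked position, and I handed the job in at about 11 s with the arm clear of everything; I saw no sign that anything else had been touched.

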